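# Snap the sample box lid shut

### The arm

A 7-joint arm with a two-finger parallel gripper is mounted at the origin on the work surface; the furniture and walls round the work are solid. World frame = base frame: x ahead of the robot, y to its left, z up, the work surface at z = 0. Lengths are in m, angles in rad, forces in N, time in s.
With the tool pointing down it reaches from about 0.4 to 0.875 m from the base axis. Payload 19.3 kg.
Tool frame: the origin (TCP) lies midway between the tips of the shut fingers; the grasp point (between the pads) lies 19 mm behind it (tcp_to_grasp is the z of the grasp point in the tool frame, in m); z points along the fingers, y is the line along which they close (so a half turn about z gives the same grasp; the last joint's range is limited). The gripper opens to 85 mm and grips with 20 to 120 N. Pads are 22 mm wide; open, the fingers measure 114 mm over their backs; the gripper's body (76 mm by 85 mm) begins 54 mm behind the grasp point. The pads swing forward as they close: fully open they stand 13 mm farther back than shut.
Start: joints at [1.264, 0.521, -0.036, 1.599, 0.021, 1.021, -0.113], TCP at [0.147, -0.608, 0.207] pointing down, gripper open.
Joint ranges: [-2.91, 2.91], [-0.3, 2.13], [-1.5, 1.42], [0.17, 2.43], [-1.26, 4.41], [0.16, 1.93], [-2.52, 2.52]. Speed limits (rad/s): [1.89, 1.89, 2.39, 2.39, 3.01, 3.01, 3.01].

### API

Orientations are given as [roll, pitch, yaw] about the fixed x, y, z axes, in that order (R = Rz(yaw) Ry(pitch) Rx(roll)).
In Python, from workcell import * gives the robot as it stands.
- The arm moves only by the tool send_rows, never from a script. Its argument "increments" is a list of rows, each a list of 3 entries, a list of its own where there are three numbers: the shift along the tool's x, y, z in mm, then the turn, a rotation vector about the tool's x, y, z in degrees, then the gripper's target within -1 to 1 (fully open at 1, half-way at 0, shut at -1). In form: [[[x, y, z], [wx, wy, wz], grip], ...]. A call has 1 to 10 rows; each row is the pose to reach, as a shift and turn from the pose commanded when the call began, along the tool's axes at that moment; what a row does not reach only later rows make up. A row lasts 1/10 s, in which the tool goes at most 50 mm and 8.59 degrees, less where a joint would pass 70% of its speed; a pose out of reach is approached as far as the arm can. A call with a gripper value outside its range is refused whole. The fingers move at their own pace and stop on an object; "newtons" is the grip in N (left out, the last holds). Time passes only in rows, so rows that repeat a pose let the fingers close. It gives the time, the measured TCP pose, the force, the opening and the grip force at its end, in the units of the state.
- observe(): the state, without advancing time (a new reading comes with each control period).
- grab_frame(name): name is "scene" or "top"; returns the picture (384x512x3 uint8, blue, green, red); there is no depth.
- camera_params(name): a dict with "fovy" (degrees; the focal length in pixels is half the picture's height over the tangent of half this angle, whatever the lens; pixels are square), "cx", "cy" (the principal point, pixels), "extrinsics" (4x4, takes a point from world to camera coordinates). Camera axes: x right, y down, z forward; pixel columns grow to the right and rows downward; lengths in m; the calibration is good to about 2 mm. A picture is of the moment at which its call begins. camera_params takes no time and is no camera call.
- job_done(): hands the job in; it is judged then, once.
The state is a dict: "clock": time; "qpos": joint angles; "qd": joint speeds; "joint_efforts": joint torques, N m; "position": TCP position; "tool_rot": TCP orientation; "force": force on the tool from outside, world axes, zero at the start; "moment": the same for the moment, N m; "grip_width": finger opening in m; "finger_force": force on a finger pad.
Only numpy, scipy, OpenCV 4.12 (cv2) and the standard library are available. Lean on these libraries where they do the work, as an engineer would, in place of code of your own. Each camera call takes 0.05 s, during which the arm holds its last target. There are 200 camera calls.

### The job

The rectangular sample box is ready for storage: its lid is on, but the four snap tabs round the rim still stand up. Press each of the four tabs fully down, level with the lid, and leave the box standing where it is. The small round tub is still in use: leave it alone.

Things in the scene. Friction and masses are not known exactly. Their poses are not given: they have to be found in the camera images.
- sample_case: rectangular box, white with a grey lid, 134 (x) x 104 (y) mm, lid top at z = 53 mm (a low panel in its middle at 55), one grey tab per side. 1.5 to 2.3 kg, loose. Origin: centre of the underside; z up. The tabs are a stiff press fit: each stays where it is left and takes 5 N at its tip to 9 N at its pad to go down, against a firm stop when level with the lid.
- tab_front (a joint): snap tab in the middle of the rectangular box's -x side: 34 mm wide, reaching 26 mm outward from its hinge line, which lies at x = -67, y = 0, z = 51 mm in the box's frame. Value 0 = up (tip raised 10 mm, 23 degrees; it starts at 0 to 0.08), 0.40 rad = down, level, engaged. Press straight down at x = -82, y = 0 (15 mm outward of the hinge): pad top z = 61 mm up, 56 mm down.
- tab_back (a joint): snap tab in the middle of the rectangular box's +x side: 34 mm wide, reaching 26 mm outward from its hinge line, which lies at x = 67, y = 0, z = 51 mm in the box's frame. Value 0 = up (tip raised 10 mm, 23 degrees; it starts at 0 to 0.08), 0.40 rad = down, level, engaged. Press straight down at x = 82, y = 0 (15 mm outward of the hinge): pad top z = 61 mm up, 56 mm down.
- tab_left (a joint): snap tab in the middle of the rectangular box's +y side: 34 mm wide, reaching 26 mm outward from its hinge line, which lies at x = 0, y = 52, z = 51 mm in the box's frame. Value 0 = up (tip raised 10 mm, 23 degrees; it starts at 0 to 0.08), 0.40 rad = down, level, engaged. Press straight down at x = 0, y = 67 (15 mm outward of the hinge): pad top z = 61 mm up, 56 mm down.
- tab_right (a joint): snap tab in the middle of the rectangular box's -y side: 34 mm wide, reaching 26 mm outward from its hinge line, which lies at x = 0, y = -52, z = 51 mm in the box's frame. Value 0 = up (tip raised 10 mm, 23 degrees; it starts at 0 to 0.08), 0.40 rad = down, level, engaged. Press straight down at x = 0, y = -67 (15 mm outward of the hinge): pad top z = 61 mm up, 56 mm down.
- round_tub: small round tub of the same white and grey plastic, 76 mm across, 126 mm over its three raised tabs, 64 mm high with them, 0.8 kg, loose. A bystander: to be left alone. Origin: centre of the underside; z up.

How it is judged:
By the outcome, as a careful person would: the job done as asked, in the order asked, and still so for the second after the job is handed in, with the robot touching nothing.
It also fails if it takes over 50 s, if anything falls off the work surface, if the arm or the gripper's body presses on something with over 40 N, if the wrist force passes 120 N, or if a joint passes its speed limit or range.

## Working session

There is one attempt and no reset: what is moved stays moved. The work goes in short steps, Python scripts to look and compute and a tool call to move; the robot and the scene stay as the last step left them, time stands still between calls to the robot, and variables do not carry over. Pictures are saved under pics/ and viewed, at most 10 in all, crops included, and the job is handed in when it is done.

Besides the shell and the picture viewer there is one more tool, called after "Request:" as a command line: name --argument value ..., lists and objects as JSON in quotes. send_rows: Moves the arm, as the interface text tells. Its arguments: {"type":"object","properties":{"increments":{"type":"array"},"newtons":{"type":"number"}},"required":["increments"]}

```bash
mkdir -p pics; python3 - <<'E'
from workcell import *
import cv2,numpy as np
np.set_printoptions(precision=4,suppress=True)
for n in("scene","top"):
    cv2.imwrite(f"pics/{n}0.png",grab_frame(n)); print(n,camera_params(n))
s=observe();print({k:s[k] for k in("clock","position","tool_rot","force","grip_width","qpos")})
E
```

```text
scene {'fovy': 55.94815122435522, 'cx': 251.96587651128812, 'cy': 194.52376732725068, 'extrinsics': array([[-0.9744,  0.2247,  0.0024,  0.5465],
       [ 0.1972,  0.8598, -0.4711,  0.1713],
       [-0.1079, -0.4586, -0.8821,  0.8443],
       [ 0.    ,  0.    ,  0.    ,  1.    ]])}
top {'fovy': 49.9904929215031, 'cx': 255.61467502061797, 'cy': 191.19048835589516, 'extrinsics': array([[ 0.0289, -0.9993, -0.0246, -0.2502],
       [-0.9868, -0.0246, -0.1603,  0.5087],
       [ 0.1596,  0.0289, -0.9868,  0.8329],
       [ 0.    ,  0.    ,  0.    ,  1.    ]])}
{'clock': 0.1, 'position': array([ 0.1465, -0.6073,  0.2063]), 'tool_rot': array([-3.1406,  0.0001,  0.2368]), 'force': array([ 0.5197, -0.1895, -0.3302]), 'grip_width': 0.08574701106156675, 'qpos': array([ 1.2638,  0.522 , -0.0363,  1.5999,  0.0212,  1.0211, -0.1128])}
```

View pics/scene0.png

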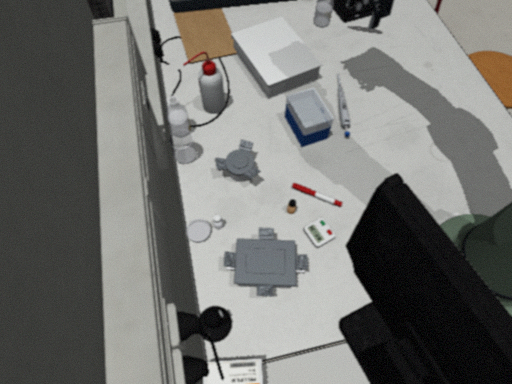

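View pics/top0.png

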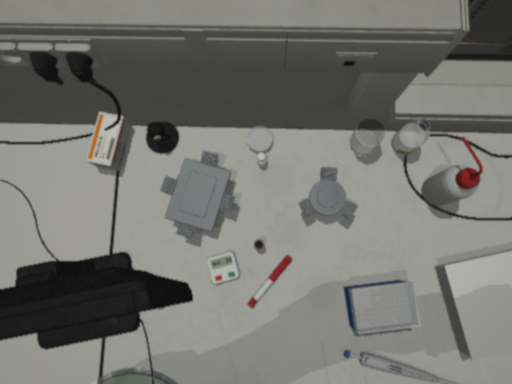

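The scene view shows the box at about (265,262) and the tub at (240,163). In the top view they are at (199,195) and (327,197). Next I'll segment the lid.

```bash
cat > h.py <<'E'
import numpy as np,cv2
from workcell import *
np.set_printoptions(precision=4,suppress=True)
def cast(n,uv,z):
    p=camera_params(n);E=p["extrinsics"];f=192/np.tan(np.radians(p["fovy"])/2)
    uv=np.atleast_2d(uv);d=np.c_[(uv[:,0]-p["cx"])/f,(uv[:,1]-p["cy"])/f,np.ones(len(uv))]@E[:3,:3]
    c=-E[:3,:3].T@E[:3,3];return c+d*((z-c[2])/d[:,2])[:,None]
def proj(n,P):
    p=camera_params(n);E=p["extrinsics"];f=192/np.tan(np.radians(p["fovy"])/2)
    q=np.atleast_2d(P)@E[:3,:3].T+E[:3,3];return q[:,:2]/q[:,2:]*f+[p["cx"],p["cy"]]
E
python3 - <<'E'
from h import *
outs=[]
for n,(u,v),k in(("top",(199,195),25),("scene",(265,262),25)):
    im=cv2.imread(f"pics/{n}0.png");x0,y0=u-60,v-50
    c=cv2.resize(im[y0:y0+100,x0:x0+120],None,fx=4,fy=4,interpolation=cv2.INTER_CUBIC)
    print(n,im[v,u],im[v+40,u-40],im[v-5,u+12])
    g=cv2.cvtColor(c,cv2.COLOR_BGR2GRAY);t,m=cv2.threshold(g,0,255,cv2.THRESH_BINARY_INV+cv2.THRESH_OTSU)
    m=cv2.morphologyEx(m,cv2.MORPH_CLOSE,np.ones((9,9)))
    o=cv2.morphologyEx(m,cv2.MORPH_OPEN,cv2.getStructuringElement(cv2.MORPH_ELLIPSE,(91,91)))
    cs=cv2.findContours(o,0,2)[0];b=max(cs,key=cv2.contourArea)
    r=cv2.minAreaRect(b);uv=(cv2.boxPoints(r)+.5)/4-.5+[x0,y0]
    P=cast(n,uv,.053);print(t,P,P.mean(0),np.linalg.norm(np.diff(P,axis=0),axis=1))
    e=P[1]-P[0];print(np.degrees(np.arctan2(e[1],e[0])))
    cv2.drawContours(c,[np.int32(cv2.boxPoints(r))],0,(0,0,255),1);outs.append(c)
cv2.imwrite("pics/crop.png",cv2.resize(np.vstack(outs),None,fx=.75,fy=.75))
E
```

```text
top [123 124 119] [152 159 159] [122 122 118]
132.0 [[ 0.5684 -0.035   0.053 ]
 [ 0.5903 -0.18    0.053 ]
 [ 0.4217 -0.2072  0.053 ]
 [ 0.4003 -0.0669  0.053 ]] [ 0.4952 -0.1222  0.053 ] [0.1466 0.1708 0.1419]
-81.37716571276688
scene [123 115 106] [198 205 201] [121 117 111]
153.0 [[ 0.6058 -0.0998  0.053 ]
 [ 0.5343 -0.2169  0.053 ]
 [ 0.4011 -0.1232  0.053 ]
 [ 0.4798 -0.0165  0.053 ]] [ 0.5052 -0.1141  0.053 ] [0.1371 0.1628 0.1325]
-121.4041510574337
```

View pics/crop.png

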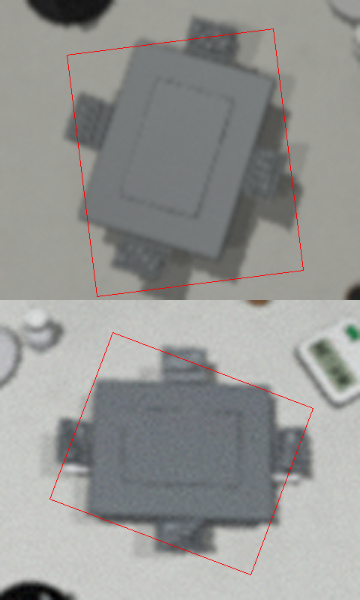

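The crop shows the lid corners clearly. In the top crop they are at (141,40), (274,78), (219,260) and (82,218). In the scene crop they are at (95,81), (270,86), (274,218) and (90,214). The Otsu rectangle is corrupted by the shadow, so I'll use the hand-picked corners.

```bash
python3 - <<'E'
from h import *
for n,c,o in(("top",[(141,40),(274,78),(219,260),(82,218)],(139,145)),("scene",[(95,81),(270,86),(274,218),(90,214)],(205,212))):
    P=cast(n,np.array(c)/3.+o,.053);e=np.diff(np.r_[P,P[:1]],axis=0)
    print(n,P[:,:2].tolist(),P.mean(0),np.linalg.norm(e,axis=1),np.degrees(np.arctan2(e[:,1],e[:,0])))
print(cast("top",[[327,197]],.055),cast("scene",[[240,163]],.055))
# shelf/wall foot along image row
print(cast("top",[[150,128],[230,128],[163,137],[260,140],[160,30]],0))
E
```

```text
top [[0.5794719582450077, -0.08762445644954359], [0.5543726823235618, -0.18254346326120674], [0.42654528320234436, -0.1498271810119251], [0.452783502468221, -0.05386714247758084]] [ 0.5033 -0.1185  0.053 ] [0.0982 0.1319 0.0995 0.1311] [-104.8116  165.6438   74.7075  -14.9203]
scene [[0.5551099902606633, -0.18007617168217305], [0.4272008848791509, -0.14657630021857504], [0.45228074002262264, -0.050056493887656525], [0.5792793731979168, -0.08219563053523683]] [ 0.5035 -0.1147  0.053 ] [0.1322 0.0997 0.131  0.1008] [ 165.3237   75.4343  -14.2015 -103.8704]
[[ 0.504  -0.3842  0.055 ]] [[ 0.505  -0.3776  0.055 ]]
[[ 0.6612  0.0097  0.    ]
 [ 0.6651 -0.173   0.    ]
 [ 0.6407 -0.0215  0.    ]
 [ 0.6384 -0.2418  0.    ]
 [ 0.903   0.0028  0.    ]]
```

```bash
python3 - <<'E'
from h import *
a=cv2.imread("pics/top0.png")[224:384,0:260];b=cv2.imread("pics/scene0.png")[150:384,320:512]
f=lambda i,s:cv2.convertScaleAbs(cv2.resize(i,None,fx=s,fy=s),alpha=2.2,beta=10)
A=f(a,1.7);B=f(b,1.7);h=max(A.shape[0],B.shape[0])
P=lambda i:cv2.copyMakeBorder(i,0,h-i.shape[0],0,0,0)
cv2.imwrite("pics/obs.png",np.hstack([P(A),P(B)]))
for z in(0,.1,.2,.3,.4,.5):print(z,cast("top",[[190,292],[0,300]],z)[:,:2].ravel(),cast("scene",[[395,178],[352,250],[342,322]],z)[:,:2].ravel())
for n in("top","scene"):
  E=camera_params(n)["extrinsics"];print(-E[:3,:3].T@E[:3,3])
E
```

```text
0 [ 0.3003 -0.1017  0.2709  0.3072] [ 0.1082 -0.275   0.2898 -0.1114  0.3688  0.0389]
0.1 [ 0.3088 -0.1195  0.2826  0.2438] [ 0.1666 -0.2274  0.3262 -0.0837  0.3956  0.0484]
0.2 [ 0.3172 -0.1373  0.2944  0.1804] [ 0.2251 -0.1798  0.3626 -0.056   0.4225  0.0579]
0.3 [ 0.3257 -0.1551  0.3061  0.117 ] [ 0.2835 -0.1322  0.399  -0.0282  0.4493  0.0674]
0.4 [ 0.3342 -0.1729  0.3179  0.0536] [ 0.342  -0.0847  0.4355 -0.0005  0.4761  0.0768]
0.5 [ 0.3426 -0.1908  0.3296 -0.0097] [ 0.4005 -0.0371  0.4719  0.0272  0.5029  0.0863]
[ 0.3763 -0.2615  0.8972]
[0.5899 0.1171 0.8241]
```

View pics/obs.png

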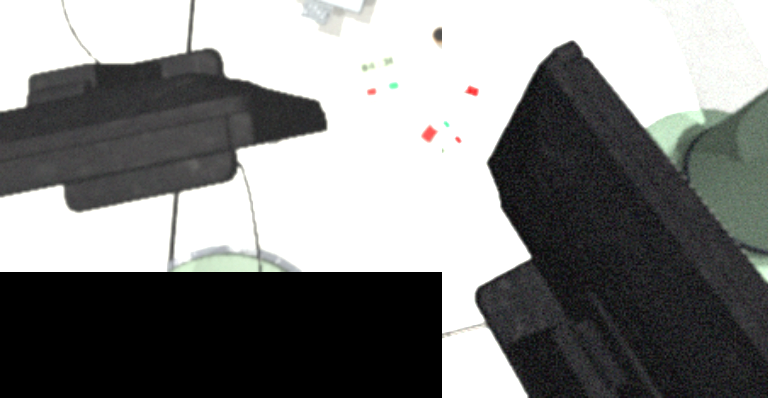

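The dark slab is a monitor standing at about x=0.30, y>-0.11, up to roughly z=0.34. The arm must come over or around it, so I'll press the tab nearest it last. First I'll transit at height with the fingers shut, turning towards the box yaw of about -14.7°.

Request:
send_rows --increments '[[[21,-17,0],[0,0,3],-1],[[43,-33,0],[0,0,6],-1],[[64,-50,0],[0,0,8],-1],[[86,-67,0],[0,0,11],-1],[[107,-83,0],[0,0,14],-1],[[129,-100,0],[0,0,17],-1],[[150,-116,0],[0,0,20],-1],[[172,-133,0],[0,0,23],-1],[[193,-150,0],[0,0,25],-1],[[215,-166,0],[0,0,28],-1]]'

```text
clock: 1.1
position: [0.3171, -0.3947, 0.2067]
tool_rot: [-3.141, 0.0, -0.253]
force: [0.4, -0.4, -0.8]
grip_width: -0.0
finger_force: 0.0
```

```bash
cat > go.py <<'E'
from h import *
import sys
from scipy.spatial.transform import Rotation as R
c=np.array([.5033,-.117]);a=np.radians(-14.7);u=np.array([np.cos(a),np.sin(a)]);v=np.array([-u[1],u[0]])
T=dict(right=c-.067*v,left=c+.067*v,back=c+.082*u,front=c-.082*u)
s=observe();M=R.from_euler("xyz",s["tool_rot"])
print({k:s[k] for k in("clock","position","tool_rot","force","qpos")})
for k,t in T.items():print(k,t,"tool shift mm to z=.09",M.inv().apply(np.r_[t,.09]-s["position"])*1000)
E
python3 go.py
```

```text
{'clock': 1.1, 'position': array([ 0.3171, -0.3947,  0.2067]), 'tool_rot': array([-3.1414,  0.0003, -0.2535]), 'force': array([ 0.4262, -0.3925, -0.8437]), 'qpos': array([ 0.7754,  0.3339,  0.0019,  1.9085, -0.0008,  0.8996, -1.0466])}
right [ 0.4863 -0.1818] tool shift mm to z=.09 [ 110.4671 -248.5111  116.6646]
left [ 0.5203 -0.0522] tool shift mm to z=.09 [ 110.8798 -382.5105  116.6891]
back [ 0.5826 -0.1378] tool shift mm to z=.09 [ 192.673  -315.2582  116.6494]
front [ 0.424  -0.0962] tool shift mm to z=.09 [  28.6738 -315.7634  116.7044]
```

Request:
send_rows --increments '[[[14,-31,0],[0,0,0],-1],[[28,-62,0],[0,0,0],-1],[[42,-93,10],[0,0,0],-1],[[55,-124,20],[0,0,0],-1],[[69,-155,35],[0,0,0],-1],[[83,-186,50],[0,0,0],-1],[[97,-217,70],[0,0,0],-1],[[110,-248,85],[0,0,0],-1],[[110,-248,100],[0,0,0],-1],[[110,-248,117],[0,0,0],-1]]'

```text
clock: 2.1
position: [0.4855, -0.1819, 0.089]
tool_rot: [-3.141, 0.0, -0.25]
force: [-0.6, -1.1, -0.8]
grip_width: 0.0003
finger_force: 0.0
```

```bash
python3 - <<'E'
from h import *
s=observe();print(s["position"],s["force"])
o=[]
for n,(x,y) in(("top",(130,120)),("scene",(190,180))):
    im=grab_frame(n);cv2.imwrite(f"pics/{n}1.png",im);p=proj(n,s["position"])[0];print(n,p)
    k=cv2.resize(im[y:y+130,x:x+150],None,fx=2.6,fy=2.6,interpolation=cv2.INTER_CUBIC)
    cv2.circle(k,tuple(int(q) for q in (p-[x,y])*2.6),3,(0,0,255),1);o.append(k)
cv2.imwrite("pics/r1.png",np.hstack(o))
E
```

```text
[ 0.4855 -0.1819  0.089 ] [-0.6124 -1.0558 -0.8476]
top [227.1175 201.1822]
scene [266.8457 225.6732]
```

View pics/r1.png

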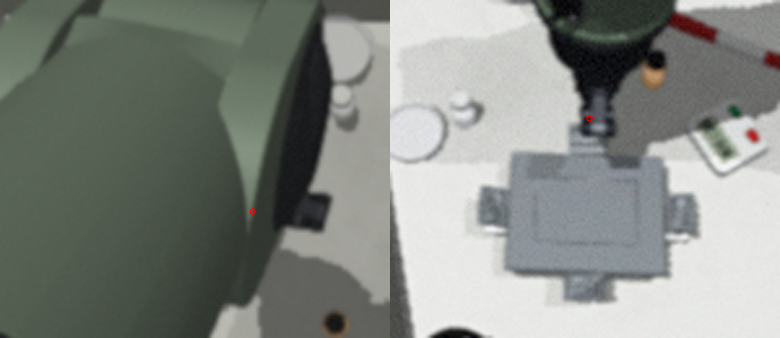

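The finger tip stands over the right tab in the scene view, with the tab at crop (588,140). Pressing.

Request:
send_rows --increments '[[[0,0,10],[0,0,0],-1],[[0,0,20],[0,0,0],-1],[[0,0,24],[0,0,0],-1],[[0,0,26],[0,0,0],-1],[[0,0,28],[0,0,0],-1],[[0,0,30],[0,0,0],-1],[[0,0,32],[0,0,0],-1],[[0,0,32],[0,0,0],-1]]'

```text
clock: 3.0
position: [0.4849, -0.183, 0.0577]
tool_rot: [-3.142, 0.0, -0.252]
force: [-0.9, -0.4, 0.4]
grip_width: -0.0003
finger_force: 0.0
```

Request:
send_rows --increments '[[[0,0,1],[0,0,0],-1],[[0,0,1],[0,0,0],-1]]'

```text
clock: 3.2
position: [0.485, -0.183, 0.0568]
tool_rot: [-3.142, -0.0, -0.252]
force: [0.5, 0.0, -0.6]
grip_width: -0.0001
finger_force: 0.0
```

Request:
send_rows --increments '[[[0,0,1],[0,0,0],-1],[[0,0,1],[0,0,0],-1]]'

```text
clock: 3.4
position: [0.485, -0.183, 0.0557]
tool_rot: [-3.142, 0.0, -0.252]
force: [0.4, -0.1, -0.3]
grip_width: 0.0001
finger_force: 0.0
```

```bash
python3 - <<'E'
from h import *
s=observe();print(s["position"],s["force"])
n="scene";im=grab_frame(n);p=proj(n,s["position"])[0]-[205,190]
k=cv2.resize(im[190:310,205:325],None,fx=5,fy=5,interpolation=cv2.INTER_CUBIC);print(p*5)
cv2.imwrite("pics/r2.png",k)
E
```

```text
[ 0.485  -0.183   0.0557] [ 0.3762 -0.136  -0.2579]
[306.8971 204.729 ]
```

View pics/r2.png

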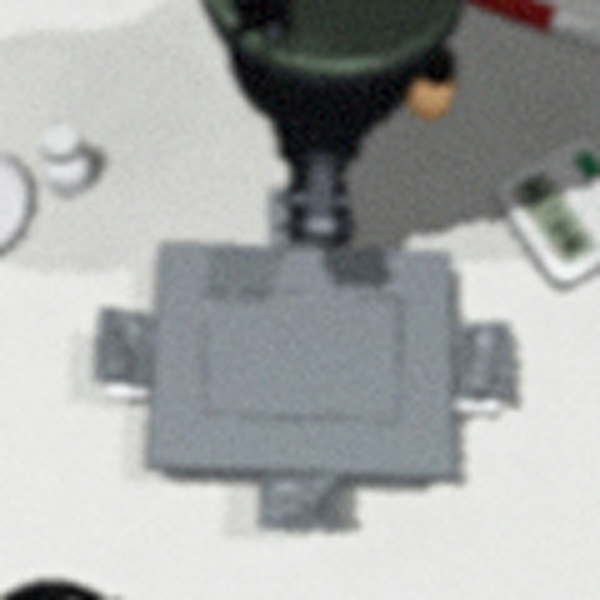

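Request:
send_rows --increments '[[[0,0,1],[0,0,0],-1],[[0,0,1],[0,0,0],-1]]'

```text
clock: 3.65
position: [0.485, -0.183, 0.0547]
tool_rot: [-3.142, 0.0, -0.252]
force: [-0.4, 0.3, -0.5]
grip_width: 0.0001
finger_force: 0.0
```

Request:
send_rows --increments '[[[0,0,1],[0,0,0],-1],[[0,0,1],[0,0,0],-1]]'

```text
clock: 3.85
position: [0.4849, -0.183, 0.0537]
tool_rot: [-3.142, 0.0, -0.252]
force: [-0.5, -0.6, -1.0]
grip_width: -0.0002
finger_force: 0.0
```

Request:
send_rows --increments '[[[0,0,1],[0,0,0],-1],[[0,0,1],[0,0,0],-1]]'

```text
clock: 4.05
position: [0.485, -0.183, 0.0527]
tool_rot: [-3.142, 0.0, -0.252]
force: [0.6, -0.2, -0.2]
grip_width: -0.0
finger_force: 0.0
```

Request:
send_rows --increments '[[[0,0,1],[0,0,0],-1],[[0,0,1],[0,0,0],-1]]'

```text
clock: 4.25
position: [0.485, -0.183, 0.0517]
tool_rot: [-3.142, 0.0, -0.252]
force: [-0.3, 0.6, -0.2]
grip_width: 0.0003
finger_force: 0.0
```

```bash
python3 - <<'E'
from h import *
s=observe();print(s["position"],s["force"])
im=grab_frame("scene");a=cv2.imread("pics/scene0.png");b=cv2.imread("pics/scene1.png")
f=lambda i:cv2.convertScaleAbs(cv2.resize(i[210:270,235:295],None,fx=6.6,fy=6.6,interpolation=cv2.INTER_CUBIC),alpha=1.3)
n=f(im)
for d in((-.011,-.0145),(-.011,.0145),(.011,.0145),(.011,-.0145)):
    a_=np.radians(-14.7);w=s["position"]+[d[0]*np.cos(a_)-d[1]*np.sin(a_),d[0]*np.sin(a_)+d[1]*np.cos(a_),0]
    q=(proj("scene",w)[0]-[235,210])*6.6;cv2.circle(n,tuple(int(t) for t in q),3,(0,0,255),-1)
cv2.imwrite("pics/r3.png",np.hstack([f(a),n]))
E
```

```text
[ 0.485  -0.183   0.0517] [-0.2768  0.649  -0.1957]
```

View pics/r3.png

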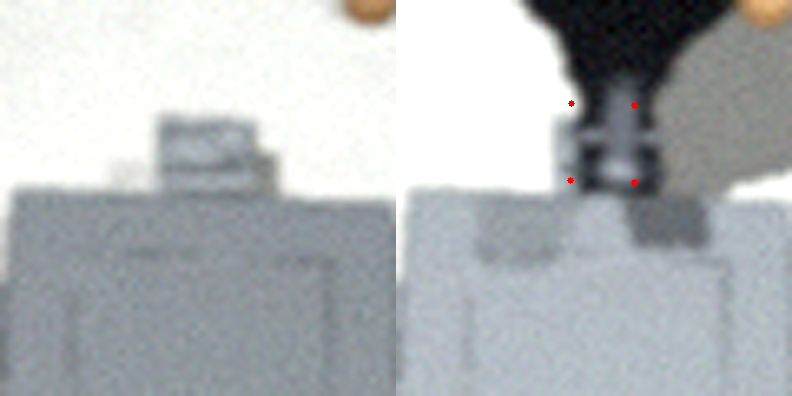

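Request:
send_rows --increments '[[[0,0,1],[0,0,0],-1],[[0,0,2],[0,0,0],-1],[[0,0,2],[0,0,0],-1]]'

```text
clock: 4.6
position: [0.4849, -0.183, 0.0496]
tool_rot: [-3.142, 0.0, -0.252]
force: [-0.1, -0.5, 0.3]
grip_width: -0.0001
finger_force: 0.0
```

Request:
send_rows --increments '[[[0,0,1],[0,0,0],-1],[[0,0,2],[0,0,0],-1],[[0,0,2],[0,0,0],-1]]'

```text
clock: 4.9
position: [0.485, -0.183, 0.0477]
tool_rot: [-3.142, 0.0, -0.252]
force: [-0.5, -0.2, 0.5]
grip_width: 0.0003
finger_force: 0.0
```

Request:
send_rows --increments '[[[0,0,-10],[0,0,0],-1],[[0,0,-25],[0,0,0],-1],[[0,10,-40],[0,0,0],-1],[[0,35,-50],[0,0,0],-1],[[0,60,-50],[0,0,0],-1],[[0,60,-50],[0,0,0],-1]]'

```text
clock: 5.5
position: [0.4691, -0.2445, 0.0989]
tool_rot: [3.14, -0.001, -0.256]
force: [0.0, 0.6, 0.4]
grip_width: -0.0
finger_force: 0.0
```

```bash
python3 - <<'E'
from h import *
s=observe();print(s["position"],s["force"])
im=grab_frame("scene");cv2.imwrite("pics/scene2.png",im);cv2.imwrite("pics/top2.png",grab_frame("top"));a=cv2.imread("pics/scene0.png")
f=lambda i:cv2.resize(i[195:275,225:305],None,fx=5,fy=5,interpolation=cv2.INTER_CUBIC)
n=f(im);q=(proj("scene",s["position"])[0]-[225,195])*5;cv2.circle(n,tuple(int(t) for t in q),3,(0,0,255),-1);print(q)
cv2.imwrite("pics/r4.png",np.hstack([f(a),n]))
for k in(a,im):print(cv2.cvtColor(k,cv2.COLOR_BGR2GRAY)[222:246,262:268].mean(1).astype(int))
E
```

```text
[ 0.4691 -0.2445  0.0989] [0.0096 0.6051 0.3629]
[211.4169  12.9491]
[194 194 196 195 189 167 137 115 120 129 134 134 120 103 117 127 121 102
 107 114 111 114 112 114]
[198 200 205 214 215 193 164 138 140 155 160 156 143 124 139 152 144 120
 126 136 134 136 135 136]
```

View pics/r4.png

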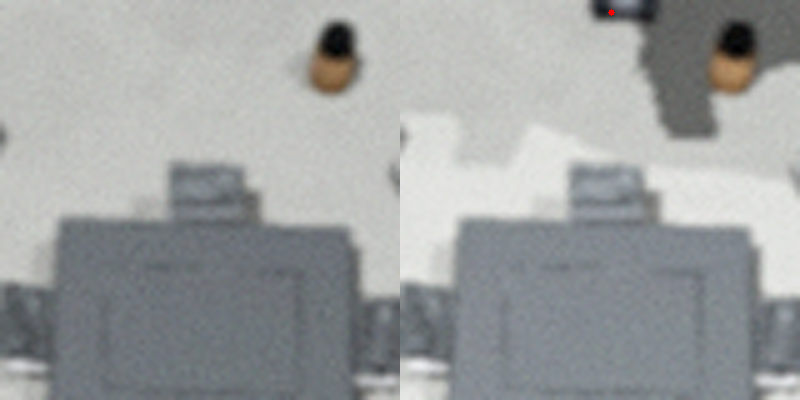

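```bash
python3 - <<'E'
from h import *
a=np.radians(-14.7);B=np.array([[np.cos(a),np.sin(a)],[-np.sin(a),np.cos(a)]])
for uv,p in(([268.2,239.5],[.485,-.183,.0517]),([269.6,199],[.4691,-.2445,.0989])):
  for dz in(0,-.005,-.01,-.015,.01):
    P=cast("scene",[uv],p[2]+dz)[0];print(dz,1e3*B@(P[:2]-p[:2]))
# lid height by triangulating 4 corners
T=np.array([(141,40),(274,78),(219,260),(82,218)])/3.+[139,145]
S=np.array([(274,218),(270,86),(95,81),(90,214)])/3.+[205,212]
S=S[[0,1,2,3]]
def Pm(n):
  p=camera_params(n);f=192/np.tan(np.radians(p["fovy"])/2);K=np.array([[f,0,p["cx"]],[0,f,p["cy"]],[0,0,1]]);return K@p["extrinsics"][:3]
for perm in([3,0,1,2],):
  X=cv2.triangulatePoints(Pm("top"),Pm("scene"),T.T,S[perm].T);print((X[:3]/X[3]).T)
# white bottle-cap object & timer as z=0 reference check
print(cast("top",[[259,245]],0.),cast("scene",[[291,211]],0.))
E
```

```text
0 [-4.5072 19.1221]
-0.005 [-4.7002 17.1945]
-0.01 [-4.8932 15.2668]
-0.015 [-5.0862 13.3392]
0.01 [-4.1212 22.9773]
0 [-5.2258  3.4379]
-0.005 [-5.4347  0.8387]
-0.01 [-5.6436 -1.7605]
-0.015 [-5.8526 -4.3597]
0.01 [-4.8079  8.6363]
[[ 0.5805 -0.0853  0.0442]
 [ 0.5117 -0.1239  0.0441]
 [ 0.4265 -0.1488  0.0472]
 [ 0.4936 -0.1028  0.2178]]
[[ 0.4038 -0.246   0.    ]] [[ 0.4037 -0.2434  0.    ]]
```

```bash
python3 - <<'E'
from h import *
s=observe();print(s["position"],s["tool_rot"])
im=grab_frame("scene");t=grab_frame("top");cv2.imwrite("pics/scene3.png",im)
def f(i,n,x,y,P,w=66,h=50,k=6):
    o=cv2.resize(i[y:y+h,x:x+w],None,fx=k,fy=k,interpolation=cv2.INTER_CUBIC)
    a=np.radians(-14.5);
    for d in((-.011,-.0145),(-.011,.0145),(.011,.0145),(.011,-.0145)):
        w_=np.array(P)+[d[0]*np.cos(a)-d[1]*np.sin(a),d[0]*np.sin(a)+d[1]*np.cos(a),0]
        cv2.circle(o,tuple(int(v) for v in (proj(n,w_)[0]-[x,y]+.5)*k),2,(0,0,255),-1)
    return o
p1=[.4855,-.1819,.089]
A=f(im,"scene",235,170,s["position"]);B=f(cv2.imread("pics/scene1.png"),"scene",235,200,p1)
C=f(t,"top",190,165,s["position"],132,100,3);D=f(cv2.imread("pics/top1.png"),"top",190,165,p1,132,100,3)
cv2.imwrite("pics/r5.png",np.vstack([np.hstack([A,B]),np.hstack([C,D])]))
E
```

```text
[ 0.47   -0.2414  0.0984] [-3.1415 -0.0005 -0.2529]
```

View pics/r5.png

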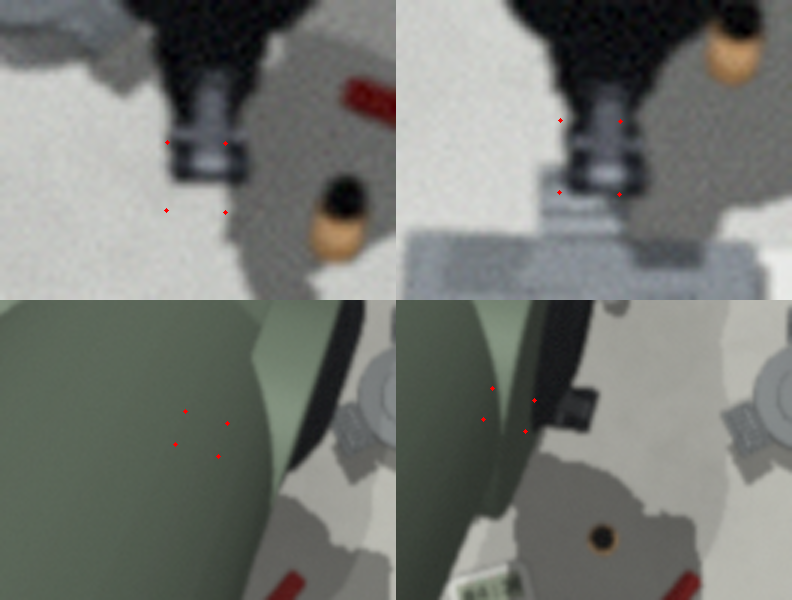

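```bash
python3 - <<'E'
from h import *
def Pm(n):
  p=camera_params(n);f=192/np.tan(np.radians(p["fovy"])/2);K=np.array([[f,0,p["cx"]],[0,f,p["cy"]],[0,0,1]]);return K@p["extrinsics"][:3]
t=np.array([[250.7,201.]]);
for s in([[269.8,229.2]],[[269.8,232]]):
  X=cv2.triangulatePoints(Pm("top"),Pm("scene"),t.T,np.array(s).T);X=(X[:3]/X[3]).T;print(X,proj("top",X),proj("scene",X))
for z in(.0,.05,.09,.15,.2,.25):print(z,cast("top",t,z)[0,:2],cast("scene",[[269.8,229.2]],z)[0,:2])
T=np.array([(141,40),(274,78),(219,260),(82,218)])/3.+[139,145]
S=np.array([(90,214),(95,81),(270,86),(274,218)])/3.+[205,212]
X=cv2.triangulatePoints(Pm("top"),Pm("scene"),T.T,S.T);print((X[:3]/X[3]).T)
for n in("scene","top"):
  m=cv2.absdiff(cv2.imread(f"pics/{n}0.png"),cv2.imread(f"pics/{n}1.png"));print(n,m[-20:].mean())
print(camera_params("top").keys(),camera_params("top")["extrinsics"])
E
```

```text
[[ 0.4855 -0.2169  0.0052]] [[246.6858 206.8253]] [[262.0466 226.3314]]
[[ 0.4865 -0.2157 -0.0081]] [[246.4465 207.1073]] [[261.6302 228.9424]]
0.0 [ 0.4993 -0.2251] [ 0.4681 -0.2074]
0.05 [ 0.4924 -0.2271] [ 0.4755 -0.1877]
0.09 [ 0.4869 -0.2287] [ 0.4814 -0.1719]
0.15 [ 0.4787 -0.2312] [ 0.4902 -0.1483]
0.2 [ 0.4718 -0.2332] [ 0.4976 -0.1286]
0.25 [ 0.465  -0.2352] [ 0.505  -0.1089]
[[ 0.5805 -0.0853  0.0442]
 [ 0.5551 -0.182   0.0484]
 [ 0.4265 -0.1488  0.0472]
 [ 0.4524 -0.0519  0.0472]]
scene 21.296321614583334
top 34.75247395833333
dict_keys(['fovy', 'cx', 'cy', 'extrinsics']) [[ 0.0289 -0.9993 -0.0246 -0.2502]
 [-0.9868 -0.0246 -0.1603  0.5087]
 [ 0.1596  0.0289 -0.9868  0.8329]
 [ 0.      0.      0.      1.    ]]
```

The tab never moved: its edge rows are identical in both frames. No force was felt either, so the true tip must sit higher than the nominal reading. I'll return over the tab, shifted 5 mm in +u as the picture suggests, and go down in small steps until I feel contact.

Request:
send_rows --increments '[[[2,-20,0],[0,0,0],-1],[[5,-40,0],[0,0,0],-1],[[5,-60,0],[0,0,0],-1],[[5,-60,15],[0,0,0],-1],[[5,-60,30],[0,0,0],-1],[[5,-60,40],[0,0,0],-1],[[5,-60,46],[0,0,0],-1],[[5,-60,49],[0,0,0],-1],[[5,-60,49],[0,0,0],-1]]'

```text
clock: 6.6
position: [0.4898, -0.1842, 0.0487]
tool_rot: [-3.142, 0.0, -0.252]
force: [-0.1, -0.4, -0.8]
grip_width: -0.0001
finger_force: 0.0
```

Request:
send_rows --increments '[[[0,0,1],[0,0,0],-1],[[0,0,2],[0,0,0],-1],[[0,0,3],[0,0,0],-1],[[0,0,3],[0,0,0],-1]]'

```text
clock: 7.0
position: [0.4899, -0.1843, 0.0458]
tool_rot: [-3.142, -0.0, -0.252]
force: [-0.5, -0.3, -0.5]
grip_width: -0.0003
finger_force: 0.0
```

```bash
python3 - <<'E'
from h import *
s=observe();print(s["position"],s["force"],s["moment"],s["joint_efforts"])
im=grab_frame("scene");cv2.imwrite("pics/scene4.png",im)
g=cv2.cvtColor(im,cv2.COLOR_BGR2GRAY);print(proj("scene",s["position"]))
print(g[218:246,255:285:2])
E
```

```text
[ 0.4899 -0.1843  0.0458] [-0.4954 -0.3206 -0.4666] [0.0322 0.0181 0.0162] [  0.0106 -86.1233   1.5271 -22.8773   0.0192  -0.0642  -0.0071]
[[264.043  232.5099]]
[[204 102  18  18  17  22  20  19  19  13  51 100 112 109 109]
 [206 139  26  20  20  13  16  15  19  21  80 109 111 110 109]
 [207 155  27  18  16  21  11  14  11  35  88 108 107 108 111]
 [211 156  25  19  16  25  19  16  18  37 100 112 109 106 104]
 [212 165  41  14  24  32  42  24  20  46 103 112 110 110 110]
 [214 180  79  24  32  59  56  34  28  67 105 109 107 109 114]
 [210 205 130  32  31  58  65  39  45  91 107 114 110 110 103]
 [210 209 155  41  38  70  70  41  63 108 108 104 114 109 108]
 [207 210 167  44  35  82  80  36  77 108 111 109 108 110 111]
 [207 211 149  40  44  88  80  44  79 104 111 110 110 103 106]
 [210 203 132  31  47  84  87  41  67  91 103 107 111 106 115]
 [213 202 114  30  50  81  91  36  39  79 107 111 106 111 110]
 [208 205 106  73  75  93  85  56  55  78 107 106 108 111 105]
 [212 201 120 102  94  91  87  80  91  82 108 110 108 110 114]
 [208 202 123  79  84  92  85  70  73  85 109 112 110 107 104]
 [209 202 117  43  55  92  84  44  49  74 102 107 110 105 105]
 [209 204 120  33  57  89  90  40  33  79 110 110 107 109 114]
 [209 210 123  40  69 113 105  46  42  79 109 106 109 105 105]
 [211 207 118  48  81 133 127  69  47  76 111 104 107 106 103]
 [211 202 113  45  77 121 124  71  48  84 109 112 110 107 109]
 [199 196 123  39  59  90  96  49  43  80 112 105 104 102 115]
 [147 158 110  56  63  71  69  42  42  79 101  91 102 115 130]
 [121 126 112 101 106  90  71  57  58  81  90  84 110 124 131]
 [121 125 115 122 137 114  82  74  78  74  85  82 119 143 141]
 [120 122 126 137 146 135  94  80  82  88  82  80 118 142 137]
 [121 121 128 139 144 142 111  83  84  78  82  85 108 144 140]
 [121 121 130 141 142 144 110  84  85  80  79  88 100 133 140]
 [127 125 128 145 139 141 124  82  85  80  82  85  93 134 143]]
```

```bash
python3 - <<'E'
from h import *
from scipy.optimize import least_squares
O=[((269.8,232.3),(.4855,-.1819,.089)),((268.2,239.5),(.485,-.183,.0517)),((269.6,200.3),(.470,-.2414,.0984)),((266,239.7),(.4899,-.1843,.0458))]
f=lambda d:np.concatenate([proj("scene",np.array(p)+d)[0]-uv for uv,p in O])
r=least_squares(f,np.zeros(3));C=np.linalg.inv(r.jac.T@r.jac)**.5 if 0 else np.sqrt(np.diag(np.linalg.inv(r.jac.T@r.jac)))
a=np.radians(-14.5);B=np.array([[np.cos(a),np.sin(a),0],[-np.sin(a),np.cos(a),0],[0,0,1]])
print(B@r.x*1000,C*1000,r.fun)
# last settled pair of frames: template shift of finger, check top too
s=observe();print(s["clock"],s["position"],s["qpos"],s["grip_width"])
g=cv2.cvtColor(grab_frame("top"),cv2.COLOR_BGR2GRAY);g1=cv2.cvtColor(cv2.imread("pics/top1.png"),cv2.COLOR_BGR2GRAY)
t=g1[190:212,240:258];m=cv2.matchTemplate(g[170:240,220:280],t,cv2.TM_CCOEFF_NORMED);print(cv2.minMaxLoc(m),np.array(cv2.minMaxLoc(m)[3])+[220,170],"was 240 190")
E
```

```text
[ -0.6273  62.6437 115.2314] [ 2.9929  7.8584 19.5804] [-0.4353  0.0345  0.4107 -0.4285  0.164   0.0082 -0.1214  0.3868]
7.05 [ 0.4898 -0.1843  0.0459] [ 0.2999  0.6015 -0.072   1.9865  0.0772  0.5561 -1.6478] -6.881755667502476e-05
(-0.5185479521751404, 0.9420809149742126, (10, 5), (22, 21)) [242 191] was 240 190
```

The image feature I took for the fingertip fits a part about 115 mm above the TCP and 60 mm to the side, so it is a gripper knuckle hiding the tip. I'll lift, turn 90° so the knuckles no longer hide the tip, and look once.

Request:
send_rows --increments '[[[0,0,-20],[0,0,0],-1],[[0,0,-40],[0,0,-8],-1],[[0,0,-50],[0,0,-16],-1],[[0,0,-50],[0,0,-24],-1],[[0,0,-50],[0,0,-32],-1],[[0,0,-50],[0,0,-40],-1],[[0,0,-50],[0,0,-48],-1],[[0,0,-50],[0,0,-56],-1],[[0,0,-50],[0,0,-64],-1],[[0,0,-50],[0,0,-72],-1]]'

```text
clock: 8.1
position: [0.4899, -0.1843, 0.0959]
tool_rot: [3.141, 0.0, 1.01]
force: [0.1, -0.4, -0.3]
grip_width: -0.0
finger_force: 0.0
```

Request:
send_rows --increments '[[[0,0,0],[0,0,-8],-1],[[0,0,0],[0,0,-16],-1],[[0,0,0],[0,0,-18],-1],[[0,0,0],[0,0,-18],-1],[[0,0,0],[0,0,-18],-1]]'

```text
clock: 8.6
position: [0.4898, -0.1843, 0.0958]
tool_rot: [3.142, 0.0, 1.315]
force: [0.5, 0.2, -0.0]
grip_width: 0.0001
finger_force: 0.0
```

```bash
python3 - <<'E'
from h import *
s=observe();print(s["clock"],s["position"],s["tool_rot"],s["grip_width"])
im=grab_frame("scene");cv2.imwrite("pics/scene5.png",im);t=grab_frame("top");cv2.imwrite("pics/top5.png",t)
def f(i,n,x,y,w,h,k):
    o=cv2.resize(i[y:y+h,x:x+w],None,fx=k,fy=k,interpolation=cv2.INTER_CUBIC)
    for z in(0,.02,.05,.1):cv2.circle(o,tuple(int(v) for v in (proj(n,s["position"]+[0,0,z])[0]-[x,y]+.5)*k),3,(0,0,255) if z==0 else (0,255,0),1)
    return cv2.convertScaleAbs(o,alpha=1.5,beta=20)
cv2.imwrite("pics/r6.png",np.hstack([f(im,"scene",215,150,100,150,4),f(t,"top",140,110,100,150,4)]))
E
```

```text
8.6 [ 0.4898 -0.1843  0.0958] [3.1416 0.     1.3154] 9.776666542964029e-05
```

View pics/r6.png

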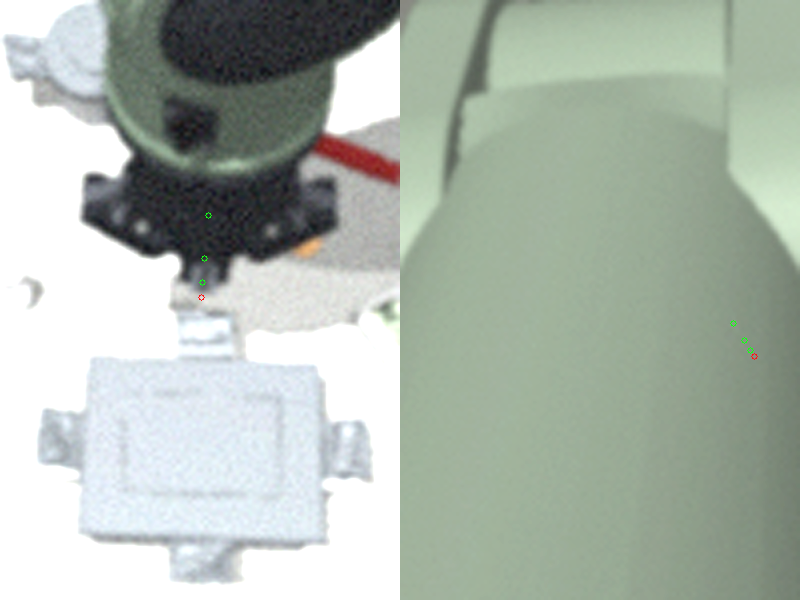

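The tip is now visible at crop (203,290), slightly above the projected TCP at (201,297). The tab spans crop rows 312–358. So the tip really is a little higher than I assumed, and I was over the outer part of the tab. I'll shift 4 mm inward (+v is now tool x) and descend with force checks.

Request:
send_rows --increments '[[[4,0,15],[0,0,0],-1],[[4,0,30],[0,0,0],-1],[[4,0,38],[0,0,0],-1],[[4,0,42],[0,0,0],-1],[[4,0,45],[0,0,0],-1],[[4,0,45],[0,0,0],-1]]'

```text
clock: 9.3
position: [0.4909, -0.1804, 0.0508]
tool_rot: [3.142, -0.0, 1.318]
force: [-0.1, -0.4, 0.2]
grip_width: -0.0002
finger_force: 0.0
```

Request:
send_rows --increments '[[[0,0,2],[0,0,0],-1],[[0,0,4],[0,0,0],-1],[[0,0,4],[0,0,0],-1]]'

```text
clock: 9.6
position: [0.4908, -0.1804, 0.0467]
tool_rot: [-3.142, -0.0, 1.319]
force: [1.1, 0.2, -0.4]
grip_width: -0.0002
finger_force: 0.0
```

Request:
send_rows --increments '[[[0,0,1],[0,0,0],-1],[[0,0,2],[0,0,0],-1],[[0,0,2],[0,0,0],-1]]'

```text
clock: 9.9
position: [0.4908, -0.1804, 0.0447]
tool_rot: [-3.141, -0.0, 1.319]
force: [0.4, 0.3, 0.5]
grip_width: -0.0
finger_force: 0.0
```

```bash
python3 - <<'E'
from h import *
s=observe();print(s["clock"],s["position"],s["force"])
a=np.radians(-14.7);u=np.array([np.cos(a),np.sin(a),0]);v=np.array([-u[1],u[0],0])
for c in([.5035,-.1147,0],[.5033,-.117,0]):
  c=np.array(c)
  print([proj("scene",c-v*r+[0,0,z])[0] for r,z in((.052,.053),(.052,.051),(.078,.0635),(.078,.058),(.067,.061))])
im=grab_frame("scene");cv2.imwrite("pics/scene6.png",im);g=cv2.cvtColor(im,cv2.COLOR_BGR2GRAY)
print(proj("scene",s["position"]));print(g[222:246,255:281:2])
print("before");print(cv2.cvtColor(cv2.imread("pics/scene0.png"),cv2.COLOR_BGR2GRAY)[222:246,255:281:2])
E
```

```text
9.9 [ 0.4908 -0.1804  0.0447] [0.4166 0.3494 0.5301]
[array([265.9909, 239.0778]), array([265.9587, 239.3965]), array([266.2919, 226.6786]), array([266.2024, 227.6214]), array([266.1965, 231.5883])]
[array([265.8307, 238.1317]), array([265.799 , 238.4521]), array([266.132 , 225.7522]), array([266.0435, 226.6991]), array([266.0361, 230.652 ])]
[[264.0385 234.3284]]
[[ 30  18  16  15  15  12  12  15  12  17  14  20  21]
 [ 20  13  16  16  14  20  16  13  17  18   8  19  17]
 [ 26  24  12   9  10  18  19  15  19  15  17  17  12]
 [ 39  71  37   4  20  15  11  13  17  52  41  13   3]
 [ 80 113  58  10  16  19  15  10  32  99  82  28  36]
 [110 125  62  16  32  27  24  14  46 116 118  81  85]
 [112 113  53  24  51  38  39  15  42 110 132 123 125]
 [105 104  47  32  66  47  57  20  43  96 136 134 138]
 [108  99  52  30  70  47  58  26  52  95 131 136 146]
 [106 101  70  51  76  50  65  35  51  88 134 140 135]
 [103 105  96  82  75  59  79  51  63  89 131 139 134]
 [124 108 119 116  77  55  85  59  68  96 137 131 137]
 [169 146 122 119  74  61  79  75  93 102 131 138 136]
 [204 188 135 123 
[... 1215 characters left out ...]
30 137 134 129 112 114 108 134 173 198]
 [182 184 132 120 116 126 115  98 105 104 102 164 196]
 [177 175 125 109 107 107 101  96 101  99 107 163 195]
 [173 172 128 120 116 119 116 118 120 114 103 164 196]
 [177 168 140 123 127 134 122 131 128 115 111 162 196]
 [161 163 133 121 120 120 125 116 117 115 110 155 189]
 [128 132 119 107 102 103 104  99  98  99 107 133 162]
 [109 114 112 106 107 106 105 105  99 105 108 120 123]
 [114 114 113 109 113 119 117 109 115 111 111 114 113]
 [117 116 110 115 115 109 115 116 104 114 112 114 110]
 [116 108 117 115 118 109 114 111 116 113 117 110 116]
 [112 107 115 113 118 111 111 112 113 119 112 112 112]
 [111 116 109 113 111 111 117 110 116 115 117 115 109]]
```

Request:
send_rows --increments '[[[0,0,1],[0,0,0],-1],[[0,0,2],[0,0,0],-1],[[0,0,3],[0,0,0],-1]]'

```text
clock: 10.25
position: [0.4908, -0.1804, 0.0417]
tool_rot: [-3.142, -0.0, 1.319]
force: [0.0, 0.3, 0.3]
grip_width: 0.0001
finger_force: 0.0
```

Request:
send_rows --increments '[[[0,0,1],[0,0,0],-1],[[0,0,2],[0,0,0],-1],[[0,0,3],[0,0,0],-1]]'

```text
clock: 10.55
position: [0.4909, -0.1805, 0.0389]
tool_rot: [3.141, 0.0, 1.319]
force: [-2.7, -2.0, 9.7]
grip_width: 0.0
finger_force: 4.5
```

Request:
send_rows --increments '[[[0,0,1],[0,0,0],-1],[[0,0,2],[0,0,0],-1],[[0,0,3],[0,0,0],-1]]'

```text
clock: 10.85
position: [0.4906, -0.1818, 0.0362]
tool_rot: [3.141, 0.002, 1.318]
force: [-4.4, -7.7, 11.6]
grip_width: -0.0002
finger_force: 5.5
```

Contact at last: the tip sits about 20 mm above the reported TCP. I'll continue to the stop.

Request:
send_rows --increments '[[[0,0,1],[0,0,0],-1],[[0,0,1],[0,0,0],-1]]'

```text
clock: 11.05
position: [0.4907, -0.1816, 0.0351]
tool_rot: [3.141, 0.001, 1.318]
force: [-2.9, -6.2, 8.4]
grip_width: -0.0001
finger_force: 3.9
```

Request:
send_rows --increments '[[[0,0,1],[0,0,0],-1],[[0,0,1],[0,0,0],-1]]'

```text
clock: 11.25
position: [0.4909, -0.1816, 0.0341]
tool_rot: [3.141, 0.001, 1.318]
force: [-1.7, -3.5, 7.8]
grip_width: 0.0002
finger_force: 3.7
```

Request:
send_rows --increments '[[[0,0,1],[0,0,0],-1],[[0,0,1],[0,0,0],-1]]'

```text
clock: 11.45
position: [0.4909, -0.1814, 0.0331]
tool_rot: [3.141, 0.001, 1.318]
force: [-1.2, -4.9, 7.3]
grip_width: 0.0001
finger_force: 3.4
```

Request:
send_rows --increments '[[[0,0,1],[0,0,0],-1],[[0,0,1],[0,0,0],-1]]'

```text
clock: 11.65
position: [0.4909, -0.1814, 0.0321]
tool_rot: [3.141, 0.001, 1.318]
force: [-0.6, -4.1, 7.2]
grip_width: -0.0
finger_force: 3.2
```

Request:
send_rows --increments '[[[0,0,1],[0,0,0],-1],[[0,0,1],[0,0,0],-1]]'

```text
clock: 11.85
position: [0.4909, -0.1815, 0.0314]
tool_rot: [3.141, 0.002, 1.318]
force: [-3.5, -3.8, 13.7]
grip_width: -0.0003
finger_force: 6.8
```

Request:
send_rows --increments '[[[0,0,1],[0,0,0],-1],[[0,0,1],[0,0,0],-1]]'

```text
clock: 12.05
position: [0.4911, -0.1816, 0.0311]
tool_rot: [3.14, 0.002, 1.318]
force: [-8.6, -3.9, 33.0]
grip_width: -0.0001
finger_force: 16.1
```

Firm stop at a reading of z≈0.031, with 33 N, so the right tab is down. Now lift and go to the left tab, opposite.

Request:
send_rows --increments '[[[0,0,-15],[0,0,0],-1],[[0,0,-35],[0,0,0],-1],[[20,-1,-45],[0,0,0],-1],[[45,-2,-45],[0,0,0],-1],[[70,-3,-45],[0,0,0],-1],[[95,-4,-45],[0,0,0],-1],[[118,-4,-45],[0,0,0],-1],[[130,-4,-45],[0,0,0],-1],[[130,-4,-35],[0,0,0],-1],[[130,-4,-25],[0,0,0],-1]]'

```text
clock: 13.05
position: [0.5192, -0.0545, 0.0541]
tool_rot: [3.141, 0.001, 1.318]
force: [0.2, -0.7, 0.0]
grip_width: -0.0003
finger_force: 0.0
```

```bash
sed -i 's/c=np.array(\[.5033,-.117\])/c=np.array([.5034,-.117])/' go.py; cat >> go.py <<'E'
d=s["position"][:2]-c;print("box-frame uv mm",1e3*d@u,1e3*d@v)
E
python3 go.py | grep -v shift
python3 - <<'E'
from h import *
g=cv2.cvtColor(grab_frame("scene"),cv2.COLOR_BGR2GRAY);print(g[222:246,255:281:2])
E
```

```text
{'clock': 13.05, 'position': array([ 0.5192, -0.0545,  0.0541]), 'tool_rot': array([3.1415, 0.0005, 1.3183]), 'force': array([ 0.1802, -0.6839,  0.0075]), 'qpos': array([ 0.3288,  0.6199, -0.4584,  1.9715,  0.4407,  0.6484, -0.6653])}
box-frame uv mm -0.5788935610768523 64.48136615832826
[[132 133 132 136 140 145 146 154 149 156 149 141 135]
 [133 132 139 137 142 141 150 149 155 153 151 145 138]
 [128 132 132 133 144 146 144 146 148 154 154 149 141]
 [127 136 136 136 136 138 143 143 149 153 159 152 143]
 [129 132 130 134 135 140 144 145 148 150 151 161 155]
 [127 130 132 139 137 139 144 137 146 151 157 158 159]
 [124 132 134 135 141 136 138 146 143 148 152 154 155]
 [125 129 130 133 128 134 139 140 149 147 156 152 160]
 [122 128 130 128 137 133 138 142 149 147 150 156 159]
 [125 127 123 134 138 133 134 138 143 139 147 152 152]
 [119 127 130 132 130 132 132 141 143 145 144 152 157]
 [124 125 131 127 129 132 135 136 139 144 152 148 154]
 [121 127 126 131 129 131 132 135 139 141 146 149 152]
 [119 123 126 129 132 125 134 138 133 142 145 152 140]
 [118 122 123 120 132 129 132 131 136 137 145 141 131]
 [113 127 123 125 128 127 134 136 138 141 141 136 125]
 [118 114 119 126 134 125 129 128 133 139 133 120 115]
 [112 123 119 125 127 131 124 130 137 139 132 112 120]
 [108 118 121 122 128 128 129 129 134 135 125 117 121]
 [113 113 117 120 125 125 129 131 133 133 116 117 124]
 [110 112 117 125 120 123 122 133 127 122 108 124 121]
 [107 116 117 118 119 126 124 130 128 113 113 123 121]
 [111 111 117 119 119 126 129 127 123 109 120 120 124]
 [107 114 109 112 118 127 127 128 114 113 122 123 124]]
```

Request:
send_rows --increments '[[[1,0,6],[0,0,0],-1],[[1,0,11],[0,0,0],-1],[[1,0,13],[0,0,0],-1],[[1,0,14],[0,0,0],-1],[[1,0,15],[0,0,0],-1],[[1,0,16],[0,0,0],-1],[[1,0,17],[0,0,0],-1],[[1,0,18],[0,0,0],-1],[[1,0,18],[0,0,0],-1]]'

```text
clock: 14.0
position: [0.52, -0.0521, 0.0371]
tool_rot: [3.141, -0.001, 1.319]
force: [-0.5, 1.8, 6.4]
grip_width: 0.0
finger_force: 2.9
```

Request:
send_rows --increments '[[[0,0,1],[0,0,0],-1],[[0,0,2],[0,0,0],-1],[[0,0,3],[0,0,0],-1],[[0,0,3],[0,0,0],-1]]'

```text
clock: 14.4
position: [0.5203, -0.0514, 0.0343]
tool_rot: [3.14, -0.001, 1.32]
force: [-0.8, 5.4, 7.5]
grip_width: -0.0004
finger_force: 3.5
```

Request:
send_rows --increments '[[[0,0,1],[0,0,0],-1],[[0,0,2],[0,0,0],-1],[[0,0,2],[0,0,0],-1]]'

```text
clock: 14.7
position: [0.5204, -0.0514, 0.0323]
tool_rot: [3.14, -0.002, 1.32]
force: [0.8, 4.6, 6.4]
grip_width: 0.0001
finger_force: 3.1
```

Request:
send_rows --increments '[[[0,0,1],[0,0,0],-1],[[0,0,1],[0,0,0],-1]]'

```text
clock: 14.9
position: [0.5206, -0.0513, 0.0315]
tool_rot: [3.14, -0.002, 1.32]
force: [-0.3, 6.1, 9.6]
grip_width: 0.0
finger_force: 4.9
```

Request:
send_rows --increments '[[[0,0,1],[0,0,0],-1],[[0,0,1],[0,0,0],-1]]'

```text
clock: 15.1
position: [0.5207, -0.0513, 0.0312]
tool_rot: [3.139, -0.001, 1.32]
force: [-5.5, 7.8, 28.5]
grip_width: 0.0001
finger_force: 14.1
```

Left tab is down: 28 N at the same height. Lift and turn back 90° so the knuckles stay clear of the wall, moving towards the back tab.

Request:
send_rows --increments '[[[0,0,-15],[0,0,0],-1],[[0,0,-35],[0,0,8],-1],[[0,0,-50],[0,0,16],-1],[[0,0,-50],[0,0,24],-1],[[0,0,-50],[0,0,32],-1],[[-10,0,-50],[0,0,40],-1],[[-20,10,-50],[0,0,48],-1],[[-35,20,-50],[0,0,56],-1],[[-50,35,-50],[0,0,64],-1],[[-65,50,-50],[0,0,72],-1]]'

```text
clock: 16.1
position: [0.5522, -0.1286, 0.0799]
tool_rot: [3.142, -0.0, 0.057]
force: [-0.1, 0.1, 0.9]
grip_width: -0.0001
finger_force: 0.0
```

```bash
python3 go.py
```

```text
{'clock': 16.1, 'position': array([ 0.5522, -0.1286,  0.0799]), 'tool_rot': array([ 3.1416, -0.0002,  0.0568]), 'force': array([-0.1066,  0.0931,  0.8635]), 'qpos': array([ 0.23  ,  0.5989, -0.1477,  1.8543,  0.1295,  0.6974, -1.5057])}
right [ 0.4864 -0.1818] tool shift mm to z=.09 [-68.7272  49.4021 -10.0658]
left [ 0.5204 -0.0522] tool shift mm to z=.09 [-27.4225 -78.0731 -10.06  ]
back [ 0.5827 -0.1378] tool shift mm to z=.09 [ 29.9324  10.9405 -10.0449]
front [ 0.4241 -0.0962] tool shift mm to z=.09 [-126.082   -39.6115  -10.0809]
box-frame uv mm 50.15498954967723 1.1817437298058358
```

Request:
send_rows --increments '[[[10,4,0],[0,0,8],-1],[[20,8,0],[0,0,15],-1],[[28,10,0],[0,0,18],-1],[[28,10,12],[0,0,18],-1],[[28,10,24],[0,0,18],-1],[[28,10,34],[0,0,18],-1],[[28,10,37],[0,0,18],-1],[[28,10,39],[0,0,18],-1],[[28,10,41],[0,0,18],-1],[[28,10,42],[0,0,18],-1]]'

```text
clock: 17.1
position: [0.5809, -0.1363, 0.0383]
tool_rot: [-3.142, -0.001, -0.252]
force: [-0.0, -1.2, 6.4]
grip_width: 0.0002
finger_force: 3.5
```

Request:
send_rows --increments '[[[0,0,1],[0,0,0],-1],[[0,0,2],[0,0,0],-1],[[0,0,3],[0,0,0],-1],[[0,0,4],[0,0,0],-1],[[0,0,4],[0,0,0],-1]]'

```text
clock: 17.6
position: [0.5824, -0.1367, 0.0351]
tool_rot: [-3.141, -0.004, -0.252]
force: [4.0, -2.3, 7.8]
grip_width: -0.0
finger_force: 3.5
```

Request:
send_rows --increments '[[[0,0,1],[0,0,0],-1],[[0,0,2],[0,0,0],-1],[[0,0,3],[0,0,0],-1],[[0,0,3],[0,0,0],-1]]'

```text
clock: 18.0
position: [0.5825, -0.1366, 0.0321]
tool_rot: [-3.141, -0.005, -0.252]
force: [4.3, -1.7, 7.5]
grip_width: -0.0001
finger_force: 3.6
```

Request:
send_rows --increments '[[[0,0,1],[0,0,0],-1],[[0,0,1],[0,0,0],-1]]'

```text
clock: 18.2
position: [0.5827, -0.1367, 0.0315]
tool_rot: [-3.141, -0.005, -0.252]
force: [5.4, -1.7, 10.5]
grip_width: -0.0001
finger_force: 5.4
```

Request:
send_rows --increments '[[[0,0,1],[0,0,0],-1],[[0,0,1],[0,0,0],-1]]'

```text
clock: 18.4
position: [0.5828, -0.1368, 0.0312]
tool_rot: [-3.141, -0.005, -0.252]
force: [-0.1, -0.4, 25.8]
grip_width: 0.0001
finger_force: 13.0
```

Back tab is down. Now over the lid to the front tab, going slowly because the monitor is nearby.

Request:
send_rows --increments '[[[0,0,-15],[0,0,0],-1],[[0,0,-35],[0,0,0],-1],[[-15,0,-50],[0,0,0],-1],[[-35,0,-50],[0,0,0],-1],[[-55,0,-50],[0,0,0],-1],[[-75,0,-50],[0,0,0],-1],[[-95,0,-50],[0,0,0],-1],[[-110,0,-50],[0,0,0],-1],[[-120,1,-50],[0,0,0],-1],[[-125,1,-50],[0,0,0],-1]]'

```text
clock: 19.4
position: [0.4587, -0.106, 0.0792]
tool_rot: [-3.142, -0.0, -0.252]
force: [0.4, -0.5, 0.5]
grip_width: -0.0
finger_force: 0.0
```

Request:
send_rows --increments '[[[-7,0,0],[0,0,0],-1],[[-14,0,0],[0,0,0],-1],[[-21,0,0],[0,0,0],-1],[[-28,0,0],[0,0,0],-1],[[-34,0,0],[0,0,0],-1],[[-34,0,8],[0,0,0],-1]]'

```text
clock: 20.0
position: [0.426, -0.0974, 0.0711]
tool_rot: [-3.141, -0.001, -0.252]
force: [-0.2, -0.2, 0.4]
grip_width: 0.0003
finger_force: 0.0
```

```bash
python3 go.py|tail -2
```

```text
front [ 0.4241 -0.0962] tool shift mm to z=.09 [ -2.1402  -0.7377 -18.8531]
box-frame uv mm -79.83713963864336 -0.7252716727918174
```

Request:
send_rows --increments '[[[0,0,10],[0,0,0],-1],[[0,0,20],[0,0,0],-1],[[0,0,27],[0,0,0],-1],[[0,0,30],[0,0,0],-1],[[0,0,31],[0,0,0],-1],[[0,0,32],[0,0,0],-1],[[0,0,33],[0,0,0],-1],[[0,0,34],[0,0,0],-1]]'

```text
clock: 20.8
position: [0.4255, -0.0974, 0.0371]
tool_rot: [3.141, 0.001, -0.252]
force: [-7.2, 2.5, 11.8]
grip_width: -0.0002
finger_force: 6.0
```

Request:
send_rows --increments '[[[0,0,1],[0,0,0],-1],[[0,0,2],[0,0,0],-1],[[0,0,3],[0,0,0],-1],[[0,0,4],[0,0,0],-1],[[0,0,4],[0,0,0],-1]]'

```text
clock: 21.3
position: [0.4254, -0.0974, 0.033]
tool_rot: [3.141, 0.001, -0.252]
force: [-4.1, 1.7, 6.0]
grip_width: 0.0001
finger_force: 2.9
```

Request:
send_rows --increments '[[[0,0,1],[0,0,0],-1],[[0,0,2],[0,0,0],-1],[[0,0,2],[0,0,0],-1]]'

```text
clock: 21.6
position: [0.4254, -0.0974, 0.0313]
tool_rot: [3.141, 0.001, -0.252]
force: [-7.6, 2.7, 17.3]
grip_width: 0.0001
finger_force: 8.5
```

Request:
send_rows --increments '[[[0,0,1],[0,0,0],-1],[[0,0,1],[0,0,0],-1]]'

```text
clock: 21.8
position: [0.4255, -0.0975, 0.0309]
tool_rot: [3.141, 0.001, -0.252]
force: [-12.7, 3.4, 41.1]
grip_width: -0.0004
finger_force: 20.4
```

All four tabs are at the stop. Now retreat up and away, then check numerically.

Request:
send_rows --increments '[[[0,0,-15],[0,0,0],-1],[[0,0,-45],[0,0,0],-1],[[0,0,-80],[0,0,0],-1],[[0,20,-110],[0,0,0],-1],[[0,50,-120],[0,0,0],-1],[[0,85,-120],[0,0,0],-1],[[0,120,-120],[0,0,0],-1],[[0,155,-120],[0,0,0],-1],[[0,190,-120],[0,0,0],-1],[[0,210,-120],[0,0,0],-1]]'

```text
clock: 22.8
position: [0.3728, -0.3035, 0.1502]
tool_rot: [3.141, -0.001, -0.254]
force: [0.2, 1.6, 0.2]
grip_width: -0.0001
finger_force: 0.0
```

Request:
send_rows --increments '[[[0,30,0],[0,0,0],-1],[[0,60,0],[0,0,0],-1],[[-10,90,0],[0,0,0],-1],[[-20,120,0],[0,0,0],-1],[[-20,120,0],[0,0,0],-1]]'

```text
clock: 23.3
position: [0.3218, -0.4154, 0.15]
tool_rot: [3.14, 0.0, -0.257]
force: [0.2, -0.6, 0.4]
grip_width: 0.0004
finger_force: 0.0
```

```bash
python3 - <<'E'
from h import *
s=observe();print(s["clock"],s["position"],s["force"])
im=grab_frame("scene");cv2.imwrite("pics/scene9.png",im);t=grab_frame("top");cv2.imwrite("pics/top9.png",t)
g=lambda i:cv2.cvtColor(i,cv2.COLOR_BGR2GRAY)
A,B=g(cv2.imread("pics/scene0.png")),g(im)
for n,sl in dict(right_rows=(slice(222,244),slice(262,269)),left_rows=(slice(280,298),slice(262,270))).items():print(n,A[sl].mean(1).astype(int),B[sl].mean(1).astype(int))
for n,sl in dict(back_cols=(slice(258,266),slice(218,242)),front_cols=(slice(258,266),slice(290,314))).items():print(n,A[sl].mean(0).astype(int),B[sl].mean(0).astype(int))
a=np.radians(-14.7);u=np.array([np.cos(a),np.sin(a),0]);v=np.array([-u[1],u[0],0]);c=np.array([.5035,-.1147,0])
for nm,d,h in(("front",-u,.067),("back",u,.067),("left",v,.052),("right",-v,.052)):
  print(nm,"tip up/down px",proj("scene",[c+d*(h+.024)+[0,0,.0655],c+d*(h+.026)+[0,0,.056]]).ravel())
# lid panel & tub shift between frames
for n,o,f in(("scene",A,B),("top",g(cv2.imread("pics/top0.png")),g(t))):
  for nm,(x,y,w,h) in (dict(box=(245,242,42,40),tub=(225,148,32,32)) if n=="scene" else dict(box=(172,165,55,60),tub=(308,178,40,38))).items():
    m=cv2.matchTemplate(f[y-8:y+h+8,x-8:x+w+8],o[y:y+h,x:x+w],cv2.TM_CCOEFF_NORMED);q=cv2.minMaxLoc(m);print(n,nm,q[1],np.array(q[3])-8)
E
```

```text
23.3 [ 0.3218 -0.4154  0.15  ] [ 0.1754 -0.5753  0.4359]
right_rows [195 194 196 195 189 167 137 116 121 129 133 132 118 102 117 128 120 101
 107 114 112 114] [199 199 200 200 202 191 155 109 100 102 107 109 107  98 107 116 106  97
 109 116 118 115]
left_rows [117 116 114 107  92  94 106 114 106 104  96  93  91  90  92 108 144 182] [119 120 118 112 105 114 119 113  97 102 121 135 124 109 101 109 116 137]
back_cols [189 181 177 176 170 147 117  98  98  96  92  88  83  86  92  94  90  95
 106 114 116 117 114 115] [197 188 183 178 167 143 117 109 118 121 117 108 100 103 113 114  99  95
 108 119 119 119 119 119]
front_cols [114 112 115 113 105  91  90  94  92  99 110 112 107  98  96 100 104 112
 140 174 193 195 196 195] [118 115 119 117 107  94  99 115 115 104 107 117 121 115 103  92  99 113
 143 180 197 200 200 200]
front tip up/down px [307.9017 260.7433 308.2139 262.1125]
back tip up/down px [224.0621 258.2606 223.4373 259.5982]
left tip up/down px [265.4949 294.9465 265.3226 296.9407]
right tip up/down px [266.3149 227.1464 266.17   227.9615]
scene box 0.5791977047920227 [0 0]
scene tub 0.9836975336074829 [0 0]
top box 0.9339364171028137 [0 0]
top tub 0.9986630082130432 [0 0]
```

```bash
python3 -c "
from workcell import *
print(job_done())"
```

```text
the job is handed in; nothing more can be done
None
```

I pressed all four tabs until each hit its firm stop at the same height. The last camera frames show no shift of the box or the tub, and I handed the job in at about 23 s with the arm clear.

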